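Push the weight case down the weighing lane

ROBOT

A 6-joint arm with a two-finger parallel gripper is mounted at the origin on the work surface. World frame = base frame: x ahead of the robot, y to its left, z up, the work surface at z = 0. Lengths are in m, angles in rad, forces in N, time in s.
With the tool pointing down it reaches from about 0.3 to 0.775 m from the base axis. Payload 14.6 kg.
Tool frame: the origin (TCP) lies on the centre line of the jaws, within the pads' length; the fingertips stand 19 mm ahead of it and the grasp point (between the pads) is the TCP; y points along the fingers, x is the direction in which the jaws open and shut, and the axes are right-handed (so a half turn about y gives the same grasp; the last joint's range is limited). The gripper opens to 94 mm and grips with 3 to 60 N. Pads are 16 mm wide; open, the fingers measure 119 mm over their backs; the gripper's body (75 mm by 177 mm) begins 78 mm behind the grasp point.
Start: joints at [-0.067, 0.3, 1.521, -0, 1.321, -0.067], TCP at [0.55, -0, 0.224] pointing down, gripper open.
Joint ranges: [-3.03, 3.03], [-0.79, 2.21], [0.23, 2.52], [-1.04, 4.18], [0, 3.07], [-2.55, 2.55]. Speed limits (rad/s): [2.22, 2.22, 2.57, 3.14, 3.14, 3.14].

INTERFACE

Orientations are given as [roll, pitch, yaw] about the fixed x, y, z axes, in that order (R = Rz(yaw) Ry(pitch) Rx(roll)).
In Python, from station import get_obs, cams, workorder gives the robot as it stands.
- The arm moves only by the shell command python3 -m handwheel 'ROWS' [FORCE]. ROWS is JSON, a list of rows, each an object of numbers: "fingers": the opening, from -1 (shut) to 1 (fully open); "x", "y", "z": the shift along the tool's x, y, z in m; "spin": the turn about the tool's y in degrees. In form: [{"fingers": .., "x": .., "y": .., "z": .., "spin": ..}, ...]. A call has exactly 10 rows; each row is the pose to reach, as a shift and turn from the pose commanded when the call began, along the tool's axes at that moment; what a row does not reach only later rows make up. A row lasts 1/10 s, in which the tool goes at most 50 mm and 8.59 degrees, less where a joint would pass 70% of its speed; a pose out of reach is approached as far as the arm can. A call with a gripper value outside its range is refused whole. The fingers move at their own pace and stop on an object; FORCE is the grip in N (left out, the last holds). Time passes only in rows, so rows that repeat a pose let the fingers close, or fill a call up. It gives the time, the measured TCP pose, the force and the opening at its end, in the units of the state.
- get_obs(): the state, without advancing time (a new reading comes with each control period).
- cams.camera(name): name is "scene" or "side" or "wrist"; returns (picture, depth): 384x512x3 uint8, red, green, blue; 384x512 float32, m along the optical axis (not along the pixel's ray), 0 where there is no reading.
- cams.get_calibration(name): a dict with "fx", "fy", "cx", "cy" (pixels), "dist" ([k1, k2, p1, p2, k3] as OpenCV has them; the pictures are not rectified), "view" (4x4, takes a point from world to camera coordinates). Camera axes: x right, y down, z forward; pixel columns grow to the right and rows downward; lengths in m; the calibration is good to about 2 mm. A picture is of the moment at which its call begins: read the wrist's pose just before it. get_calibration takes no time and is no camera call; for the wrist camera it gives the pose at the moment of the call.
- workorder.hand_in(): hands the job in, once; it reports no verdict.
The state is a dict: "time_s": time; "qpos": joint angles; "joint_vel": joint speeds; "tau": joint torques, N m; "ee_pos": TCP position; "eef_rot": TCP orientation; "force": force on the tool from outside, world axes, zero at the start; "moment": the same for the moment, N m; "grip_width": finger opening in m.
Only numpy, scipy, OpenCV 4.12 (cv2) and the standard library are available. Lean on these libraries where they do the work, as an engineer would, in place of code of your own. Each camera call takes 0.05 s, during which the arm holds its last target. There are 200 camera calls.

TASK

Centre the orange weight case in front of the lane between the two blue rails and push it down the lane until it sits against the black backstop, square in the lane and without it or the robot ever touching either rail, since a touched rail spoils the weighing. Push only: the case stays flat on the plate, never lifted or tipped. Leave the weight, the gauge and the hand knob where they stand, and finish with the robot clear.

Things in the scene. Friction and masses are not known exactly. Their poses are not given: they have to be found in the camera images.
- dock: fixed weighing lane: grey plate 530 mm long, top at z = 12 mm. Origin at table level on the lane's centre line; x runs along the lane to the backstop, y left, z up. Plate x = -330 to 200 mm: open apron 260 wide to -80, then 190 wide with rails from -80 to 170 with a clear gap of 124 mm; backstop face at x = 172. Steel pan let in flush at the lane's end. Grey readout at x = 235, 130 mm wide, top at z = 140
- rail_left: blue rail on the lane's left (dock +y): 250 long, 10 wide, 18 mm high, standing on the plate; its top is 30 mm above the table. Origin at the centre of its underside, at dock (45, 67, 12) mm; x along the lane. Must not be touched
- rail_right: blue rail on the lane's right (dock -y), same size. Origin at the centre of its underside, at dock (45, -67, 12) mm. Must not be touched
- backstop: black rubber backstop across the lane's end, 110 wide, 40 mm high above the plate; origin at the foot of its face that the case meets, at dock (172, 0, 12) mm. The case may rest on it
- case: loose rigid orange case, 120 long (x) x 100 wide (y) x 60 mm high, 0.4 to 0.8 kg, too wide to pinch. Origin at the centre of its underside, z up. Starts on the apron, up to 35 mm off the centre line, its x turned up to 0.25 rad from the lane's. Slides with dry friction and stops when no longer pushed. Home, its origin is at dock x = 112 mm
- weight: loose bright steel knobbed weight, 48 mm across, 70 mm high, standing on the table beside the lane; origin at the centre of its underside. Leave alone
- gauge: loose white round dial gauge on a brass foot, 62 mm across, 85 mm high, standing on the table beside the lane; origin at the centre of its underside. Leave alone
- handknob: loose black star knob on a steel stem, 68 mm across, 46 mm high, standing on the table beside the lane; origin at the centre of its underside. Leave alone
Not all that is in view belongs to the job. Of the things that look like the case, the smallest one is meant.

How it is judged:
On the way:
1. the case has entered the lane: half its length is between the rails, square to them (x of case in the frame of dock above -0.08 m and angle between the x axis of case and the x axis of dock, either way round below 0.15 rad and y of case in the frame of dock between -0.012 and 0.012 m), for 0.05 s.
At the end, for the whole second after the job is handed in: the case lies flat on the plate and at rest, its front within 6 mm of the backstop, within 12 mm of the lane's centre line and 0.1 rad of its direction, touching neither rail; the bystanders are within 15 mm of where they stood (x of case in the frame of dock between 0.106 and 0.115 m and y of case in the frame of dock between -0.012 and 0.012 m and z of case in the frame of dock between 0.009 and 0.015 m and angle between the x axis of case and the x axis of dock, either way round below 0.1 rad and linear speed of case below 0.01 m/s and contact force between each of rail_left, rail_right and anything else below 0.2 N and distance of each of weight, gauge, handknob from where it was at the start of the episode below 0.015 m).
It fails at once if a rail is touched by the case, the robot or anything else (more than 0.2 N) (contact force between any of rail_left, rail_right and anything else above 0.2 N).
It fails at once if the case is lifted more than 8 mm off the plate or tipped more than 0.12 rad (z of case in the frame of dock above 0.02 m or angle between case's own z axis and vertical above 0.12 rad).
It fails at once if the weight, gauge or hand knob is moved more than 15 mm or toppled (distance of any of weight, gauge, handknob from where it was at the start of the episode above 0.015 m or angle between any of weight, gauge, handknob's own z axis and vertical above 0.3 rad).
It also fails if it takes over 64 s, if anything falls off the work surface, if the arm or the gripper's body presses on something with over 40 N, if the wrist force passes 120 N, or if a joint passes its speed limit or range.

## Working session

There is one attempt and no reset: what is moved stays moved. The work goes in short steps, Python scripts to look and compute and a shell command to move; the robot and the scene stay as the last step left them, time stands still between calls to the robot, and variables do not carry over. Pictures are saved under pics/ and viewed, about 8 in all and at most 12, crops included, and the job is handed in when it is done.

```bash
mkdir -p pics; ls; python3 - <<'E'
from station import get_obs, cams
import cv2,numpy as np
o=get_obs(); print({k:np.round(v,3).tolist() for k,v in o.items()})
for n in ("scene","side"):
    p,d=cams.camera(n); np.savez(f"pics/{n}0.npz",p=p,d=d)
    cv2.imwrite(f"pics/{n}0.png",p[:,:,::-1])
    c=cams.get_calibration(n); print(n,c["fx"],c["fy"],c["cx"],c["cy"],c["dist"],np.round(c["view"],3).tolist())
E
```

```text
pics
{'time_s': 0.0, 'qpos': [-0.067, 0.3, 1.522, -0.0, 1.321, -0.067], 'joint_vel': [0.001, -0.001, 0.001, -0.001, 0.001, -0.0], 'tau': [-0.002, -53.181, -35.274, 0.071, 0.024, -0.0], 'ee_pos': [0.55, 0.0, 0.224], 'eef_rot': [-1.571, 0.001, 0.0], 'force': [1.429, -0.591, 0.086], 'moment': [0.021, -0.034, 0.044], 'grip_width': 0.094}
scene 443.41145352007203 443.41145352007203 253.0043543184447 191.0105690073699 [0.05033995 0.         0.         0.         0.        ] [[0.497, 0.867, 0.018, -0.205], [0.678, -0.376, -0.632, -0.351], [-0.542, 0.326, -0.775, 1.315], [0.0, 0.0, 0.0, 1.0]]
side 375.04074077215256 375.04074077215256 255.04166420037373 194.15270380261686 [-0.03583604  0.          0.          0.          0.        ] [[0.988, -0.153, -0.001, -0.526], [-0.076, -0.487, -0.87, 0.065], [0.133, 0.86, -0.493, 0.822], [0.0, 0.0, 0.0, 1.0]]
```

View pics/scene0.png

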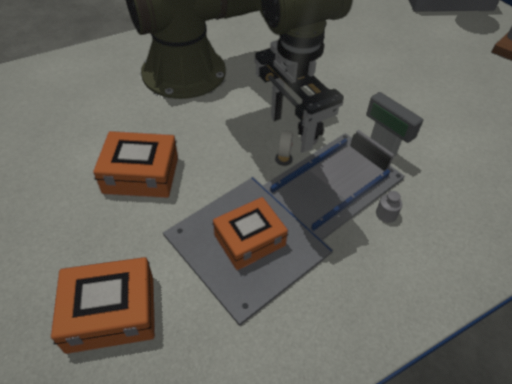

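View pics/side0.png

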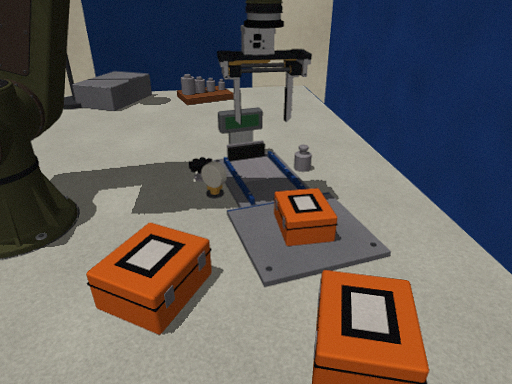

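The orange case on the plate is at scene (250,232), and the two larger cases at (137,163) and (103,303) are decoys. The lane runs up and to the right, with its rails at about (310,165) and (350,197). The side view shows the gauge and hand knob left of the lane and the weight right of it.

```bash
cat > h.py <<'E'
import cv2,numpy as np
from station import get_obs, cams
def rays(n,uv,c):
    K=np.array([[c["fx"],0,c["cx"]],[0,c["fy"],c["cy"]],[0,0,1]])
    q=cv2.undistortPoints(np.float64(uv).reshape(-1,1,2),K,np.array(c["dist"])).reshape(-1,2)
    return np.c_[q,np.ones(len(q))]
def plane(n,uv,z,c=None):
    "cast pixels onto the level plane at height z"
    c=c or cams.get_calibration(n); V=np.array(c["view"]); R,t=V[:3,:3],V[:3,3]
    r=rays(n,uv,c)@R; o=-R.T@t
    return o+r*((z-o[2])/r[:,2])[:,None]
def cloud(n,mask,d,c=None):
    c=c or cams.get_calibration(n); V=np.array(c["view"]); R,t=V[:3,:3],V[:3,3]
    v,u=np.nonzero(mask&(d>0)); uv=np.c_[u,v]
    return uv,(rays(n,uv,c)*d[v,u][:,None]-t)@R
def hsv(p): return cv2.cvtColor(p,cv2.COLOR_RGB2HSV)
def orange(p):
    h=hsv(p); return (h[...,0]<16)&(h[...,1]>170)&(h[...,2]>60)
def rect(P): 
    r=cv2.minAreaRect(np.float32(P[:,:2]*1000)); return r
E
python3 - <<'E'
from h import *
for n in ("scene","side"):
    f=np.load(f"pics/{n}0.npz"); p,d=f["p"],f["d"]; h=hsv(p)
    # case (orange or label on top) : components
    m=orange(p).astype(np.uint8); k,l,s,_=cv2.connectedComponentsWithStats(m)
    for i in range(1,k):
        if s[i,4]<300: continue
        uv,P=cloud(n,l==i,d); zt=np.percentile(P[:,2],97)
        T=P[P[:,2]>zt-.006]; print(n,"orange",s[i].tolist(),"ztop",zt.round(4),"rect",rect(T))
    b=(h[...,0]>100)&(h[...,0]<125)&(h[...,1]>110)
    uv,P=cloud(n,b,d); w=(P[:,2]>.02)&(P[:,2]<.04)&(abs(P[:,0]-.5)<.3)&(abs(P[:,1])<.5)
    mm=np.zeros(b.shape,np.uint8); mm[uv[w][:,1],uv[w][:,0]]=1
    k,l,s,_=cv2.connectedComponentsWithStats(mm,connectivity=8)
    for i in range(1,k):
        if s[i,4]<40: continue
        uv,P=cloud(n,l==i,d); T=P[P[:,2]>.026]
        print(n,"rail",s[i].tolist(),len(T),np.median(P[:,2]).round(4),rect(T),cv2.fitLine(np.float32(T[:,:2]),cv2.DIST_HUBER,0,.01,.01).ravel().round(4))
    uv,P=cloud(n,np.ones(d.shape,bool),d); g=(abs(P[:,2]-.012)<.004)&(abs(P[:,0]-.5)<.35)&(abs(P[:,1])<.6)
    mm=np.zeros(b.shape,np.uint8); mm[uv[g][:,1],uv[g][:,0]]=1; mm=cv2.morphologyEx(mm,cv2.MORPH_OPEN,np.ones((3,3)))
    k,l,s,_=cv2.connectedComponentsWithStats(mm); 
    for i in range(1,k):
        if s[i,4]<800: continue
        uv,P=cloud(n,l==i,d); print(n,"plate",s[i].tolist(),rect(P))
E
```

```text
scene orange [95, 133, 79, 49, 1816] ztop 0.0815 rect ((327.1335144042969, -254.94239807128906), (150.575927734375, 124.9188461303711), 55.933040618896484)
scene orange [100, 182, 70, 14, 323] ztop 0.0478 rect ((389.3472595214844, -269.0005187988281), (92.42479705810547, 5.066310882568359), 56.25730895996094)
scene orange [215, 199, 71, 65, 1446] ztop 0.0738 rect ((617.2626953125, -127.52529907226562), (96.15003967285156, 116.41200256347656), 1.2909990549087524)
scene orange [82, 259, 67, 40, 536] ztop 0.0808 rect ((592.6567993164062, -379.6236572265625), (138.1612548828125, 67.7519760131836), 41.043548583984375)
scene orange [54, 300, 95, 43, 460] ztop 0.0792 rect ((679.3021240234375, -439.2682800292969), (155.96383666992188, 40.41020965576172), 83.23551177978516)
scene rail [271, 145, 67, 46, 326] 244 0.0291 ((507.761962890625, 88.45469665527344), (10.318427085876465, 215.94342041015625), 9.824970245361328) [ 0.1773 -0.9842  0.5082  0.0879]
scene rail [312, 206, 28, 23, 130] 118 0.0291 ((650.98583984375, 45.125545501708984), (10.997232437133789, 81.895263671875), 10.576165199279785
[... 739 characters left out ...]
547821044922, 130.15492248535156), 70.12777709960938)
side orange [312, 367, 104, 17, 877] ztop 0.0525 rect ((587.52685546875, -498.5751953125), (4.78372049331665, 118.45870971679688), 68.71573638916016)
side rail [268, 151, 37, 38, 212] 139 0.0278 ((632.3544921875, 130.88072204589844), (9.679228782653809, 242.08851623535156), 10.038093566894531) [ 0.166  -0.9861  0.6328  0.1219]
side rail [224, 158, 31, 45, 219] 154 0.0283 ((502.4339599609375, 98.92759704589844), (8.888500213623047, 243.18243408203125), 10.359108924865723) [ 0.1777 -0.9841  0.5049  0.0826]
side plate [226, 153, 165, 130, 8499] ((585.851806640625, 4.29913330078125), (261.3001403808594, 529.2794189453125), 10.566451072692871)
```

```bash
python3 -m handwheel '[{"fingers":0.28,"x":0.01,"y":0,"z":-0.025,"spin":-2},{"fingers":0.28,"x":0.02,"y":0,"z":-0.055,"spin":-4},{"fingers":0.28,"x":0.03,"y":0,"z":-0.085,"spin":-6},{"fingers":0.28,"x":0.04,"y":0,"z":-0.12,"spin":-8},{"fingers":0.28,"x":0.05,"y":0,"z":-0.155,"spin":-10.2},{"fingers":0.28,"x":0.065,"y":0,"z":-0.19,"spin":-10.2},{"fingers":0.28,"x":0.078,"y":0,"z":-0.227,"spin":-10.2},{"fingers":0.28,"x":0.078,"y":0,"z":-0.227,"spin":-10.2},{"fingers":0.28,"x":0.078,"y":0,"z":-0.227,"spin":-10.2},{"fingers":0.28,"x":0.078,"y":0,"z":-0.227,"spin":-10.2}]'
python3 - <<'E'
from h import *
for n in ("scene","side","wrist"):
    p,d=cams.camera(n); c=cams.get_calibration(n); np.savez(f"pics/{n}1.npz",p=p,d=d,view=c["view"])
    cv2.imwrite(f"pics/{n}1.png",p[:,:,::-1])
a=np.hstack([cv2.resize(cv2.imread(f"pics/{n}1.png"),(400,300)) for n in ("scene","wrist")]); cv2.imwrite("pics/pair1.png",a)
E
```

```text
time_s: 1.1
ee_pos: [0.6279, -0.226, 0.2243]
eef_rot: [-1.57, 0.0, 0.179]
force: [-0.2, 0.5, -1.0]
grip_width: 0.06
```

View pics/pair1.png

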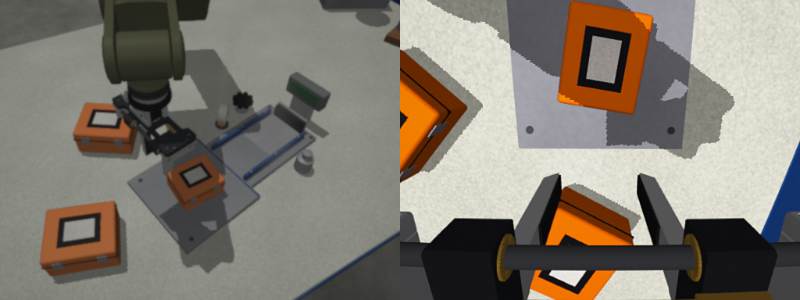

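The wrist view (right half) shows the case at (605,55) on the apron, turned clockwise against it, with the decoy behind the jaws at (585,240). The scene view now shows both rails unobstructed.

```bash
cat >> h.py <<'E'
def measure(n,p,d,c=None,lane=True):
    out={}
    h=hsv(p); uv,P=cloud(n,np.ones(d.shape,bool),d,c)
    X=np.full(d.shape+(3,),9.); X[uv[:,1],uv[:,0]]=P
    reg=(abs(X[...,0]-.58)<.22)&(abs(X[...,1])<.33)
    # case top: all pixels near z=72 mm within the orange blob filled
    o=(orange(p)&reg&(X[...,2]>.05)).astype(np.uint8)
    cs,_=cv2.findContours(o,cv2.RETR_EXTERNAL,cv2.CHAIN_APPROX_NONE)
    f=np.zeros(d.shape,np.uint8); cv2.drawContours(f,[max(cs,key=cv2.contourArea)],-1,1,-1)
    m=(f>0)&(abs(X[...,2]-.072)<.006)
    v,u=np.nonzero(m); T=plane(n,np.c_[u,v],.072,c)
    out["case"]=(rect(T),np.median(X[...,2][m]).round(4))
    if lane:
        b=((h[...,0]>100)&(h[...,0]<125)&(h[...,1]>110)&reg&(abs(X[...,2]-.03)<.004)).astype(np.uint8)
        k,l,s,_=cv2.connectedComponentsWithStats(b)
        out["rails"]=[]
        for i in range(1,k):
            if s[i,4]<40: continue
            v,u=np.nonzero(l==i); out["rails"].append(rect(plane(n,np.c_[u,v],.030,c)))
    g=(abs(X[...,2]-.012)<.005)&reg&(h[...,1]<80)
    g=cv2.morphologyEx(g.astype(np.uint8),cv2.MORPH_OPEN,np.ones((3,3)))
    k,l,s,_=cv2.connectedComponentsWithStats(g); i=1+s[1:,4].argmax()
    v,u=np.nonzero(l==i); out["plate"]=rect(plane(n,np.c_[u,v],.012,c))
    return out
E
python3 - <<'E'
from h import *
for n in ("scene","side","wrist"):
    f=np.load(f"pics/{n}1.npz"); c=dict(cams.get_calibration(n)); c["view"]=f["view"]
    for k,v in measure(n,f["p"],f["d"],c).items(): print(n,k,v)
    m=orange(f["p"]); 
f=np.load("pics/wrist1.npz"); c=dict(cams.get_calibration("wrist")); c["view"]=f["view"]
uv,P=cloud("wrist",orange(f["p"]),f["d"],c); B=P[(abs(P[:,0]-.62)<.12)&(P[:,1]<-.25)]; print("decoy behind: y max",B[:,1].max(),"z",np.percentile(B[:,2],95))
E
```

```text
scene case (((618.8821411132812, -128.25535583496094), (97.20797729492188, 116.46253967285156), 0.8401827812194824), np.float64(0.0714))
scene rails [((511.8999938964844, 69.23394012451172), (12.572566032409668, 178.23611450195312), 10.96047592163086), ((650.0875854492188, 52.1838264465332), (9.966976165771484, 96.38130950927734), 10.808247566223145)]
scene plate ((589.3610229492188, 8.07794189453125), (263.0424499511719, 533.7864379882812), 9.949058532714844)
side case (((611.1690673828125, -133.3715362548828), (97.86028289794922, 123.8462905883789), 1.1308854818344116), np.float64(0.0713))
side rails [((630.8292846679688, 126.472900390625), (11.865618705749512, 240.53790283203125), 10.035097122192383), ((501.7035217285156, 97.10906982421875), (10.34688663482666, 253.26217651367188), 9.937795639038086)]
side plate ((612.3085327148438, -137.38662719726562), (262.1050109863281, 246.99375915527344), 10.049727439880371)
wrist case (((615.8364868164062, -125.71456909179688), (98.4305419921875, 118.39852905273438), 0.6646637916564941), np.float64(0.0727))
wrist rails []
wrist plate ((616.7899169921875, -148.945556640625), (261.39630126953125, 213.40185546875), 10.242356300354004)
decoy behind: y max -0.33098610502135684 z 0.08014183275927965
```

```bash
python3 -m handwheel '[{"fingers":0.28,"x":0.001,"y":0.03,"z":0,"spin":0},{"fingers":0.28,"x":0.002,"y":0.06,"z":0,"spin":0},{"fingers":0.28,"x":0.002,"y":0.09,"z":0,"spin":0},{"fingers":0.28,"x":0.002,"y":0.12,"z":0,"spin":0},{"fingers":0.28,"x":0.002,"y":0.14,"z":0,"spin":0},{"fingers":0.28,"x":0.002,"y":0.155,"z":0,"spin":0},{"fingers":0.28,"x":0.002,"y":0.165,"z":0,"spin":0},{"fingers":0.28,"x":0.002,"y":0.17,"z":0,"spin":0},{"fingers":0.28,"x":0.002,"y":0.17,"z":0,"spin":0},{"fingers":0.28,"x":0.002,"y":0.17,"z":0,"spin":0}]'
python3 -m handwheel '[{"fingers":0.28,"x":0,"y":0,"z":0.01,"spin":0},{"fingers":0.28,"x":0,"y":0,"z":0.018,"spin":0},{"fingers":0.28,"x":0,"y":0,"z":0.024,"spin":0},{"fingers":0.28,"x":0,"y":0,"z":0.03,"spin":0},{"fingers":0.28,"x":0,"y":0,"z":0.036,"spin":0},{"fingers":0.28,"x":0,"y":0,"z":0.042,"spin":0},{"fingers":0.28,"x":0,"y":0,"z":0.048,"spin":0},{"fingers":0.28,"x":0,"y":0,"z":0.052,"spin":0},{"fingers":0.28,"x":0,"y":0,"z":0.052,"spin":0},{"fingers":0.28,"x":0,"y":0,"z":0.052,"spin":0}]'
cat > m.py <<'E'
from h import *
import sys
tag=sys.argv[1]; e=get_obs(); print(e["ee_pos"].round(4) if hasattr(e["ee_pos"],"round") else e["ee_pos"],e["eef_rot"],e["force"])
a=np.radians(10.05); ru=np.array([np.cos(a),np.sin(a)]); u=np.array([-np.sin(a),np.cos(a)])
L=lambda q:(u@q+31, 581-ru@q)   # dock x, dock y (mm)
print("tcp dock",np.round(L(np.array(e["ee_pos"][:2])*1000),1))
for n in ("scene","side","wrist"):
    c=dict(cams.get_calibration(n)); p,d=cams.camera(n); cv2.imwrite(f"pics/{n}{tag}.png",p[:,:,::-1]); np.savez(f"pics/{n}{tag}.npz",p=p,d=d,view=c["view"])
    try:
        m=measure(n,p,d,c)
        for k in ("case","plate"):
            r=m[k] if k=="plate" else m[k][0]; print(n,k,np.round(L(np.array(r[0])),1),np.round(r[1],1),round(r[2],2))
        for r in m["rails"]: print(n,"rail",np.round(L(np.array(r[0])),1),np.round(r[1],1),round(r[2],2))
    except Exception as x: print(n,x)
E
python3 m.py 2
```

```text
time_s: 2.25
ee_pos: [0.6304, -0.2268, 0.0554]
eef_rot: [-1.572, -0.001, 0.178]
force: [-0.9, 0.5, 0.5]
grip_width: 0.0602
time_s: 3.25
ee_pos: [0.6204, -0.1751, 0.0541]
eef_rot: [-1.57, 0.001, 0.178]
force: [-0.6, -0.4, -0.3]
grip_width: 0.0601
[ 0.6204 -0.1751  0.0541] [-1.56991549e+00  1.14357187e-03  1.78365837e-01] [-0.62891132 -0.35103388 -0.33223522]
tcp dock [-249.7    0.7]
scene case [-278.7  267.8] [107.1  75. ] 56.88
scene plate [-64.1  -0.9] [262.4 533.7] 9.82
scene rail [11.9 64.1] [ 12.6 182.7] 9.26
scene rail [-32.  -68.5] [ 9.8 94.8] 10.04
side case [-284.1  243.1] [ 55.8 135.2] 0.09
side plate [-211.3    2.1] [263.  246.5] 9.84
side rail [111.  -63.2] [ 10.  109.5] 8.67
side rail [37.6 69.6] [ 10.5 244.7] 10.08
wrist case [-182.4    5.3] [ 97.4 110.1] 8.56
wrist plate [-207.5  -94.9] [ 71.6 195.3] 10.08
```

```bash
sed -i 's/reg=(abs(X\[...,0\]-.58)<.22)&(abs(X\[...,1\])<.33)/reg=(X[...,0]>.45)\&(X[...,0]<.78)\&(X[...,1]>-.30)\&(X[...,1]<.33)/' h.py
python3 - <<'E'
from h import *
a=np.radians(10.05); ru=np.array([np.cos(a),np.sin(a)]); u=np.array([-np.sin(a),np.cos(a)])
L=lambda q:(u@q+31, 581-ru@q)
for n in ("scene","side","wrist"):
    f=np.load(f"pics/{n}2.npz"); c=dict(cams.get_calibration(n)); c["view"]=f["view"]
    r=measure(n,f["p"],f["d"],c)["case"][0]; print(n,np.round(L(np.array(r[0])),1),np.round(r[1],1),round(r[2],2))
a=np.hstack([cv2.resize(cv2.imread(f"pics/{n}2.png"),(400,300)) for n in ("side","wrist")]); cv2.imwrite("pics/pair2.png",a)
E
```

```text
scene [-135.   -20.1] [37.8 80.2] 71.85
side [-211.5  -19.6] [98.4 45.2] 71.6
wrist [-182.4    5.3] [ 97.4 110.1] 8.56
```

View pics/pair2.png

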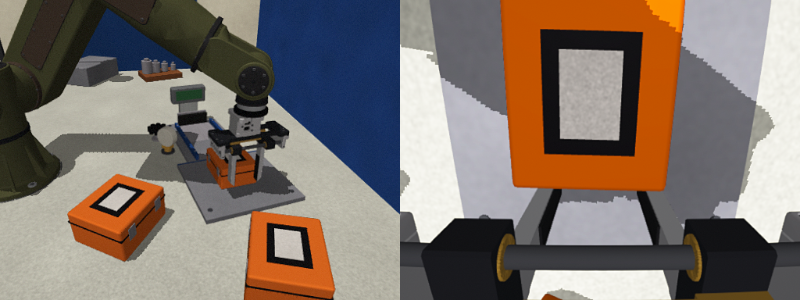

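The side view shows the gripper behind the case on the apron. The wrist view shows the case nearly square to the plate, with its rear edge from (513,186) to (665,190). Next I'll fit its long edges against the plate edges.

```bash
cat > w.py <<'E'
from h import *
import sys
# long edges of case and plate in the wrist picture, dock frame
a=np.radians(10.05); ru=np.array([np.cos(a),np.sin(a)]); u=np.array([-np.sin(a),np.cos(a)])
def run(tag=None):
    n="wrist"; c=dict(cams.get_calibration(n))
    if tag: f=np.load(f"pics/wrist{tag}.npz"); p,d=f["p"],f["d"]; c["view"]=f["view"]
    else: p,d=cams.camera(n)
    uv,P=cloud(n,np.ones(d.shape,bool),d,c); P=P*1000
    D=np.c_[P[:,:2]@u+31,581-P[:,:2]@ru,P[:,2]]
    def edges(z,w,xs,ylim):
        s=(abs(D[:,2]-z)<w)&(abs(D[:,1])<ylim)&(D[:,0]>xs[0])&(D[:,0]<xs[1])
        Q=plane(n,uv[s],z/1000,c)*1000; Q=np.c_[Q[:,:2]@u+31,581-Q[:,:2]@ru]
        bins=np.floor(Q[:,0]/5); lo=[];hi=[]
        for b in np.unique(bins):
            q=Q[bins==b]
            if len(q)>8: lo.append((q[:,0].mean(),q[:,1].min())); hi.append((q[:,0].mean(),q[:,1].max()))
        r=[]
        for e in (lo,hi):
            e=np.array(e); k=abs(e[:,1]-np.median(e[:,1]))<6; f=np.polyfit(e[k,0],e[k,1],1)
            r.append((round(np.degrees(np.arctan(f[0])),2),f,k.sum()))
        return r,(Q[:,0].min(),Q[:,0].max())
    for name,z,w,xs,yl in CFG:
        try:
            r,ext=edges(z,w,xs,yl); x=XM
            print(name,"angles",r[0][0],r[1][0],"n",r[0][2],r[1][2],"at x",x,"edges",[round(float(np.polyval(k[1],x)),1) for k in r],"mid",round(float(sum(np.polyval(k[1],x) for k in r)/2),2),"x ext",np.round(ext,1))
        except Exception as ex: print(name,ex)
o=get_obs(); q=np.array(o["ee_pos"])*1000; print("tcp dock",round(u@q[:2]+31,1),round(581-ru@q[:2],1),round(q[2],1),"yaw",np.degrees(o["eef_rot"][2]).round(2))
XM=float(sys.argv[1]); tag=sys.argv[2] if len(sys.argv)>2 else None
CFG=[("case",72,6,(XM-50,XM+50),70),("plate",12,5,(-320,-90),150),("plate190",12,5,(-70,190),110),("rails",30,4,(-75,165),85)]
run(tag)
E
python3 w.py -200 1; python3 w.py -190 2
```

```text
tcp dock -250.0 0.7 54.1 yaw 10.2
case angles -9.08 -9.96 n 14 13 at x -200.0 edges [-53.5, 46.7] mid -3.4 x ext [-249.5 -149.7]
plate angles -0.24 0.19 n 41 42 at x -200.0 edges [-130.0, 129.8] mid -0.11 x ext [-320.1 -116.2]
plate190 OpenCV(4.12.0) /io/opencv/modules/calib3d/src/undistort.dispatch.cpp:347: error: (-215:Assertion failed) CV_IS_MAT(_src) && CV_IS_MAT(_dst) && (_src->rows == 1 || _src->cols == 1) && (_dst->rows == 1 || _dst->cols == 1) && _src->cols + _src->rows - 1 == _dst->rows + _dst->cols - 1 && (CV_MAT_TYPE(_src->type) == CV_32FC2 || CV_MAT_TYPE(_src->type) == CV_64FC2) && (CV_MAT_TYPE(_dst->type) == CV_32FC2 || CV_MAT_TYPE(_dst->type) == CV_64FC2) in function 'cvUndistortPointsInternal'

rails OpenCV(4.12.0) /io/opencv/modules/calib3d/src/undistort.dispatch.cpp:347: error: (-215:Assertion failed) CV_IS_MAT(_src) && CV_IS_MAT(_dst) && (_src->rows == 1 || _src->cols == 1) && (_dst->rows == 1 || _dst->cols == 1) && _src->cols + _src->rows - 1 == _dst->rows + _dst->cols - 1 && (CV_MAT_TYPE(_src->type) == CV_32FC2 || CV_MAT_TYPE(_src->type) == CV_64FC2) && (CV_MAT_TY
[... 613 characters left out ...]
t->cols - 1 && (CV_MAT_TYPE(_src->type) == CV_32FC2 || CV_MAT_TYPE(_src->type) == CV_64FC2) && (CV_MAT_TYPE(_dst->type) == CV_32FC2 || CV_MAT_TYPE(_dst->type) == CV_64FC2) in function 'cvUndistortPointsInternal'

rails OpenCV(4.12.0) /io/opencv/modules/calib3d/src/undistort.dispatch.cpp:347: error: (-215:Assertion failed) CV_IS_MAT(_src) && CV_IS_MAT(_dst) && (_src->rows == 1 || _src->cols == 1) && (_dst->rows == 1 || _dst->cols == 1) && _src->cols + _src->rows - 1 == _dst->rows + _dst->cols - 1 && (CV_MAT_TYPE(_src->type) == CV_32FC2 || CV_MAT_TYPE(_src->type) == CV_64FC2) && (CV_MAT_TYPE(_dst->type) == CV_32FC2 || CV_MAT_TYPE(_dst->type) == CV_64FC2) in function 'cvUndistortPointsInternal'
```

```bash
python3 -m handwheel '[{"fingers":0.28,"x":0,"y":0,"z":0.004,"spin":0},{"fingers":0.28,"x":0.0005,"y":0,"z":0.008,"spin":0},{"fingers":0.28,"x":0.001,"y":0,"z":0.013,"spin":0},{"fingers":0.28,"x":0.0015,"y":0,"z":0.018,"spin":0},{"fingers":0.28,"x":0.002,"y":0,"z":0.023,"spin":0},{"fingers":0.28,"x":0.0025,"y":0,"z":0.028,"spin":0},{"fingers":0.28,"x":0.003,"y":0,"z":0.033,"spin":0},{"fingers":0.28,"x":0.0035,"y":0,"z":0.037,"spin":0},{"fingers":0.28,"x":0.004,"y":0,"z":0.04,"spin":0},{"fingers":0.28,"x":0.004,"y":0,"z":0.04,"spin":0}]'
python3 w.py -150 2>&1 | grep -v -i opencv
```

```text
time_s: 4.4
ee_pos: [0.6177, -0.1349, 0.0546]
eef_rot: [-1.571, -0.0, 0.178]
force: [-0.3, -0.5, 0.2]
grip_width: 0.0601
tcp dock -209.6 -3.6 54.6 yaw 10.22
case angles 0.94 -0.57 n 22 21 at x -150.0 edges [-46.2, 51.0] mid 2.37 x ext [-202.8  -99.7]
plate angles 0.24 -0.17 n 35 35 at x -150.0 edges [-130.2, 129.9] mid -0.19 x ext [-321.   -89.6]
```

```bash
python3 -m handwheel '[{"fingers":0.28,"x":0,"y":0,"z":0.006,"spin":0},{"fingers":0.28,"x":0.0005,"y":0,"z":0.014,"spin":0},{"fingers":0.28,"x":0.001,"y":0,"z":0.023,"spin":0},{"fingers":0.28,"x":0.0015,"y":0,"z":0.032,"spin":0},{"fingers":0.28,"x":0.0015,"y":0,"z":0.041,"spin":0},{"fingers":0.28,"x":0.002,"y":0,"z":0.05,"spin":0},{"fingers":0.28,"x":0.002,"y":0,"z":0.059,"spin":0},{"fingers":0.28,"x":0.0025,"y":0,"z":0.065,"spin":0},{"fingers":0.28,"x":0.0025,"y":0,"z":0.07,"spin":0},{"fingers":0.28,"x":0.0025,"y":0,"z":0.07,"spin":0}]'
python3 w.py -80 2>&1 | grep -v -i opencv
```

```text
time_s: 5.45
ee_pos: [0.6075, -0.0652, 0.0544]
eef_rot: [-1.57, 0.0, 0.178]
force: [-0.3, -0.1, 0.8]
grip_width: 0.06
tcp dock -139.2 -5.8 54.4 yaw 10.22
case angles 1.04 -0.1 n 22 21 at x -80.0 edges [-48.6, 48.7] mid 0.05 x ext [-133.   -29.6]
plate angles -0.16 -0.05 n 20 20 at x -80.0 edges [-130.6, 130.1] mid -0.25 x ext [-288.3  -89.9]
plate190 angles -0.02 0.07 n 14 14 at x -80.0 edges [-95.4, 94.9] mid -0.28 x ext [-70.1  -0.6]
rails angles -0.04 0.16 n 14 14 at x -80.0 edges [-71.7, 70.9] mid -0.41 x ext [-75.2  -6.1]
```

```bash
python3 -m handwheel '[{"fingers":0.28,"x":0,"y":0,"z":0.006,"spin":0},{"fingers":0.28,"x":0,"y":0,"z":0.015,"spin":0},{"fingers":0.28,"x":0,"y":0,"z":0.026,"spin":0},{"fingers":0.28,"x":0.0005,"y":0,"z":0.038,"spin":0},{"fingers":0.28,"x":0.0005,"y":0,"z":0.05,"spin":0},{"fingers":0.28,"x":0.0005,"y":0,"z":0.062,"spin":0},{"fingers":0.28,"x":0.001,"y":0,"z":0.073,"spin":0},{"fingers":0.28,"x":0.001,"y":0,"z":0.082,"spin":0},{"fingers":0.28,"x":0.001,"y":0,"z":0.09,"spin":0},{"fingers":0.28,"x":0.001,"y":0,"z":0.09,"spin":0}]'
python3 w.py 10 2>&1 | grep -v -i opencv
```

```text
time_s: 6.5
ee_pos: [0.5926, 0.0238, 0.0546]
eef_rot: [-1.57, -0.0, 0.179]
force: [-0.1, 0.6, -0.3]
grip_width: 0.0601
tcp dock -49.0 -6.7 54.6 yaw 10.25
case angles 0.69 0.22 n 22 21 at x 10.0 edges [-49.7, 47.8] mid -0.96 x ext [-43.2  60.3]
plate angles 16.59 -17.21 n 8 7 at x 10.0 edges [-23.7, 6.4] mid -8.66 x ext [-198.4  -89.5]
plate190 angles -0.02 0.13 n 32 32 at x 10.0 edges [-95.4, 94.9] mid -0.25 x ext [-71.7  89.6]
rails angles -0.17 -0.05 n 33 33 at x 10.0 edges [-71.6, 71.1] mid -0.25 x ext [-75.9  84.2]
```

```bash
python3 -m handwheel '[{"fingers":0.28,"x":0,"y":0,"z":0.006,"spin":0},{"fingers":0.28,"x":0,"y":0,"z":0.015,"spin":0},{"fingers":0.28,"x":0,"y":0,"z":0.026,"spin":0},{"fingers":0.28,"x":0,"y":0,"z":0.038,"spin":0},{"fingers":0.28,"x":0,"y":0,"z":0.05,"spin":0},{"fingers":0.28,"x":0,"y":0,"z":0.06,"spin":0},{"fingers":0.28,"x":0,"y":0,"z":0.07,"spin":0},{"fingers":0.28,"x":0,"y":0,"z":0.078,"spin":0},{"fingers":0.28,"x":0,"y":0,"z":0.084,"spin":0},{"fingers":0.28,"x":0,"y":0,"z":0.084,"spin":0}]'
python3 w.py 100 2>&1 | grep -v -i opencv
```

```text
time_s: 7.55
ee_pos: [0.5775, 0.1064, 0.0543]
eef_rot: [-1.57, 0.0, 0.179]
force: [-0.3, -0.0, -0.3]
grip_width: 0.0605
tcp dock 35.0 -6.2 54.3 yaw 10.24
case angles 0.33 0.42 n 22 22 at x 100.0 edges [-49.3, 47.7] mid -0.81 x ext [ 49.1 150.4]
plate angles 15.23 -17.05 n 5 5 at x 100.0 edges [-26.8, 5.6] mid -10.64 x ext [-114.2  -89.6]
plate190 angles 0.01 0.04 n 38 38 at x 100.0 edges [-95.4, 94.9] mid -0.22 x ext [-42.1 173.6]
rails angles -0.48 -0.03 n 37 36 at x 100.0 edges [-71.5, 71.0] mid -0.28 x ext [-75.9 165.2]
```

```bash
python3 -m handwheel '[{"fingers":0.28,"x":0,"y":0,"z":0.002,"spin":0},{"fingers":0.28,"x":0,"y":0,"z":0.004,"spin":0},{"fingers":0.28,"x":0,"y":0,"z":0.006,"spin":0},{"fingers":0.28,"x":0,"y":0,"z":0.007,"spin":0},{"fingers":0.28,"x":0,"y":0,"z":0.008,"spin":0},{"fingers":0.28,"x":0,"y":0,"z":0.009,"spin":0},{"fingers":0.28,"x":0,"y":0,"z":0.0095,"spin":0},{"fingers":0.28,"x":0,"y":0,"z":0.01,"spin":0},{"fingers":0.28,"x":0,"y":0,"z":0.0105,"spin":0},{"fingers":0.28,"x":0,"y":0,"z":0.011,"spin":0}]'
python3 w.py 95 2>&1 | grep -E "tcp|case"
```

```text
time_s: 8.6
ee_pos: [0.576, 0.1146, 0.0545]
eef_rot: [-1.573, 0.001, 0.178]
force: [-1.5, -16.1, 1.0]
grip_width: 0.0604
tcp dock 43.4 -6.2 54.5 yaw 10.17
case angles 0.36 0.47 n 20 19 at x 95.0 edges [-49.7, 47.9] mid -0.94 x ext [ 41.6 145.3]
```

The 16 N force shows the case is seated against the backstop. I'll back off, rise clear and check.

```bash
python3 -m handwheel '[{"fingers":0.28,"x":0,"y":0,"z":-0.004,"spin":0},{"fingers":0.28,"x":0,"y":0,"z":-0.01,"spin":0},{"fingers":0.28,"x":0,"y":0,"z":-0.03,"spin":0},{"fingers":0.28,"x":0,"y":0,"z":-0.05,"spin":0},{"fingers":0.28,"x":0,"y":-0.03,"z":-0.06,"spin":0},{"fingers":0.28,"x":0,"y":-0.07,"z":-0.07,"spin":0},{"fingers":0.28,"x":0,"y":-0.11,"z":-0.08,"spin":0},{"fingers":0.28,"x":0,"y":-0.15,"z":-0.09,"spin":0},{"fingers":0.28,"x":0,"y":-0.15,"z":-0.09,"spin":0},{"fingers":0.28,"x":0,"y":-0.15,"z":-0.09,"spin":0}]'
sed -i 's/(XM-50,XM+50)/(XM-75,XM+75)/' w.py
python3 w.py 110 2>&1 | grep -v -i opencv
python3 - <<'E'
from h import *
for n in ("scene","wrist"): cv2.imwrite(f"pics/{n}9.png",cams.camera(n)[0][:,:,::-1])
cv2.imwrite("pics/pair9.png",np.hstack([cv2.resize(cv2.imread(f"pics/{n}9.png"),(400,300)) for n in ("scene","wrist")]))
E
```

```text
time_s: 9.65
ee_pos: [0.592, 0.0275, 0.205]
eef_rot: [-1.571, -0.002, 0.178]
force: [-0.5, -0.1, -0.6]
grip_width: 0.0604
tcp dock -45.3 -6.7 205.0 yaw 10.18
case angles 0.42 0.83 n 14 14 at x 110.0 edges [-49.6, 48.9] mid -0.37 x ext [ 51.6 116.5]
plate angles -1.32 -0.3 n 23 23 at x 110.0 edges [-135.1, 128.5] mid -3.3 x ext [-321.5  -89.4]
plate190 angles 0.01 -0.06 n 41 41 at x 110.0 edges [-95.0, 94.7] mid -0.16 x ext [-70.7 133.3]
rails angles -0.08 -0.18 n 41 41 at x 110.0 edges [-71.7, 71.0] mid -0.35 x ext [-74.7 128.1]
```

View pics/pair9.png

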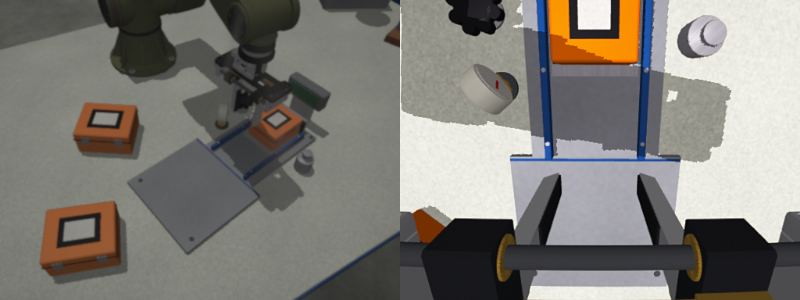

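The wrist view shows the case square between the rails, rear edge at about y=62 px, with the knob, gauge and weight standing. Its rear is measured at dock x = 51.6 mm, so its origin is at about 111.6 mm. I'm handing in.

```bash
python3 -c "
from station import workorder; print(workorder.hand_in())"
```

```text
the job is handed in; nothing more can be done
None
```

I pushed the case down the lane with two spread fingers on its rear face. They squared it up on the apron and steered it onto the centre line. The fingertips stayed about 5 mm above the rail tops. I stopped when the wrist force read about 16 N against the backstop, backed off, rose clear and handed in at about 10 s of the 64 s.

**Last checks (wrist camera):**

| Quantity | Measured | Required |
|---|---|---|
| Case origin along the lane (dock x) | about 111.6 mm | 106 to 115 mm |
| Off the lane's centre line | about 0.4 mm | within 12 mm |
| Turned from the lane | about 0.6° | below 5.7° (0.1 rad) |

- **Rails:** each side of the case measured about 12 mm clear. I saw no sign of contact during the push, but nothing reads rail force directly.
- **Bystanders:** the weight, gauge and hand knob are standing in the last picture. I checked them by eye only and did not measure how far they moved.
- **Disagreements:** before the push, the scene and side cameras differed from the wrist camera by a few mm. I used the wrist camera, whose plate and rail edges matched the given sizes to about 1 mm. During the final push, one rear-edge reading of 41.6 mm was off, probably because finger pixels were included. It read correctly once the gripper was clear.

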